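# Tap a valve piston to the centre of a rotary table

### The arm

A 6-joint arm with a two-finger parallel gripper is mounted at the origin on the work surface. World frame = base frame: x ahead of the robot, y to its left, z up, the work surface at z = 0. Lengths are in m, angles in rad, forces in N, time in s.
With the tool pointing down it reaches from about 0.25 to 0.8 m from the base axis. Payload 3.9 kg.
Tool frame: the origin (TCP) lies midway between the tips of the shut fingers; the grasp point (between the pads) lies 19 mm behind it; x points along the fingers, y is the direction in which the jaws open and shut, and the axes are right-handed (so a half turn about x gives the same grasp; the last joint's range is limited). The gripper opens to 85 mm and grips with 20 to 120 N. Pads are 22 mm wide; open, the fingers measure 114 mm over their backs; the gripper's body (76 mm by 85 mm) begins 54 mm behind the grasp point. The pads swing forward as they close: fully open they stand 13 mm farther back than shut.
Start: joints at [-1.124, 0.26, -0.138, 1.173, 0, 1.571], TCP at [0.227, -0.473, 0.231] pointing down, gripper open.
Joint ranges: [-2.78, 2.78], [-0.83, 1.72], [-1.28, 1.37], [-1.9, 2.12], [-1.57, 1.48], [-3.14, 3.14]. Speed limits (rad/s): [2.57, 2.57, 3.14, 3.14, 3.14, 3.14].

### API

Orientations are given as a rotation vector (axis times angle).
In Python, from rig import telemetry, snapshot, camera_params, workorder gives the robot as it stands.
- The arm moves only by the tool servo_tool, never from a script. Its argument "targets" is a list of rows, each an object with "travel": the shift along the tool's x, y, z in mm, a list of three; "spin": the turn about the tool's x in rad. A call has 1 to 20 rows; each row shifts and turns the commanded pose from where the row before left it, along the tool's axes as they then stand; what a row does not reach is not made up. A row lasts 1/12 s, in which the tool goes at most 41.7 mm and 7.16 degrees, less where a joint would pass 70% of its speed; a pose out of reach is approached as far as the arm can. A call with a gripper value outside its range is refused whole. "gripper" is the opening in per cent of the stroke, from 0 (shut) to 100 (fully open), set as the call begins (left out, the last holds). The fingers move at their own pace and stop on an object; "newtons" is the grip in N (left out, the last holds). Time passes only in rows, so rows that do not move let the fingers close. It gives the time, the measured TCP pose, the force and the opening at its end, in the units of the state.
- telemetry.read_state(): the state, without advancing time (a new reading comes with each control period).
- snapshot(name): name is "scene" or "top"; returns (picture, depth): 400x640x3 uint8, red, green, blue; 400x640 float32, m along the optical axis (not along the pixel's ray), 0 where there is no reading.
- camera_params(name): a dict with "mtx" (3x3 intrinsics, pixels), "R" (3x3) and "t" (3): a world point X has camera coordinates R X + t. Camera axes: x right, y down, z forward; pixel columns grow to the right and rows downward; lengths in m; the calibration is good to about 2 mm. A picture is of the moment at which its call begins. camera_params takes no time and is no camera call.
- workorder.hand_in(): hands the job in, once; it reports no verdict.
The state is a dict: "time_s": time; "qpos": joint angles; "joint_velocities": joint speeds; "joint_efforts": joint torques, N m; "position": TCP position; "orientation": TCP orientation; "contact_force": force on the tool from outside, world axes, zero at the start; "ft_torque": the same for the moment, N m; "gripper_width": finger opening in m.
Only numpy, scipy, OpenCV 4.12 (cv2) and the standard library are available. Lean on these libraries where they do the work, as an engineer would, in place of code of your own. Each camera call takes 0.05 s, during which the arm holds its last target.

### The job

A brass valve piston stands on its narrow stem, off-centre on the small rotary table, waiting for a run-out check. With light taps of the fingers push it across until it stands upright at the centre of the table's rings, with an even gap all round to the smallest ring, and draw back. Do not pinch, lift or topple it, and leave the other things on the bench where they are.

Things in the scene. Friction and masses are not known exactly. Their poses are not given: they have to be found in the camera images.
- piston: Loose turned brass piston, 0.45 kg, 66 mm tall, upright: foot stem 20 mm wide and 14 mm high, body 46 mm in diameter from 14 to 50 mm up with two dark grooves, upper stem 18 mm wide. Origin: centre of its underside, z up its axis. It slides at 1 to 2 N if tapped slowly and low (fingertips 5 to 10 mm above the plate, about 20 mm/s); tapped at mid-height or above, or fast, it may topple.
- rotary: Base of the small rotary table, bolted to the bench: grey casting 130 x 112 mm, 50 mm high, with a handwheel reaching 141 mm out on its -y side, up to 56 mm high, and a clamp lever reaching 70 mm out on its -x side. Origin: centre of its underside, z up. Its worm drive holds the plate still.
- plate_centre (a point): Centre of the top face of the round steel faceplate, 70 mm above the bench, z up. The plate is 110 mm in diameter, 20 mm thick, flat and fixed, with scribed rings of 28, 38 and 48 mm radius about this centre. A centred piston body has a gap of 5 mm to the smallest ring; up to 4 mm off-centre will do.
- gauge: Bystander: dial gauge on a stand, loose, 1.6 kg, 194 mm tall, foot 58 x 50 mm; a cross rod at 165 mm height carries the dial 95 mm out to its own +y side (123 mm to the dial's rim). The origin is the centre of its underside.
- bin: Bystander: blue parts bin, loose, 160 x 104 mm, 75 mm high, with a low front on its -x side and brass parts in it. The origin is the centre of its underside.
- fitting: Bystander: brass hose fitting standing loose on the bench, 74 mm tall, hexagon 47 mm across the corners. The origin is the centre of its underside.
- caliper: Bystander: caliper lying loose on the bench, 235 mm long along its x, 12 mm high, with jaws reaching 52 mm to its -y side. The origin is the centre of its underside.
Mind the look-alikes: they are no part of the job. What is shaped like the piston but white is not meant.

How it is judged:
At the end, for the whole second after the job is handed in: The piston stands upright (within 2 degrees) and at rest on the faceplate, its axis within 4 mm of the plate's centre (horizontal distance between piston and plate_centre below 0.004 m and angle between piston's own z axis and vertical below 0.04 rad and z of piston in the frame of plate_centre between -0.003 and 0.003 m and linear speed of piston below 0.01 m/s); the robot touches nothing.
It fails at once if the piston is toppled (tilted beyond 15 degrees) or knocked off the faceplate (angle between piston's own z axis and vertical above 0.26 rad or z of piston in the frame of plate_centre below -0.01 m).
It fails at once if the piston is lifted off the faceplate (more than 6 mm) (z of piston in the frame of plate_centre above 0.006 m).
It fails at once if the piston is pinched or struck hard (more than 12 N) instead of tapped lightly (contact force between any of the fingers, the arm and piston above 12 N).
It fails at once if the gauge, bin, fitting or caliper is moved (more than 10 mm) (distance of any of gauge, bin, fitting, caliper from where it was at the start of the episode above 0.01 m).
It also fails if it takes over 42 s, if anything falls off the work surface, if the arm or the gripper's body presses on something with over 40 N, if the wrist force passes 120 N, or if a joint passes its speed limit or range.

## Working session

There is one attempt and no reset: what is moved stays moved. The work goes in short steps, Python scripts to look and compute and a tool call to move; the robot and the scene stay as the last step left them, time stands still between calls to the robot, and variables do not carry over. Pictures are saved under pics/ and viewed, and the job is handed in when it is done.

Besides the shell and the picture viewer there is one more tool, called after "Call:" as name(argument=value, ...), one argument or row to a line, values as JSON. servo_tool: Moves the arm, as the interface text tells. Its arguments: {"type":"object","properties":{"targets":{"type":"array","items":{"type":"object","properties":{"travel":{"type":"array","items":{"type":"number"}},"spin":{"type":"number"}}}},"gripper":{"type":"number"},"newtons":{"type":"number"}},"required":["targets"]}

```bash
ls; mkdir -p pics; cat > h.py <<'E'
import numpy as np, cv2
from rig import telemetry, snapshot, camera_params, workorder
def ray(name,u,v,z):
    c=camera_params(name);R=np.array(c['R']);t=np.array(c['t']);K=np.array(c['mtx'])
    o=-R.T@t; d=R.T@np.linalg.inv(K)@np.array([u,v,1.]); return o+d*(z-o[2])/d[2]
def proj(name,X):
    c=camera_params(name);p=np.array(c['mtx'])@(np.array(c['R'])@np.array(X)+np.array(c['t'])); return p[:2]/p[2]
E
python3 - <<'E'
from h import *
print({k:np.round(v,3).tolist() if not isinstance(v,float) else v for k,v in telemetry.read_state().items()})
for n in ("scene","top"):
    p,d=snapshot(n); cv2.imwrite(f"pics/{n}0.png",p[:,:,::-1]); np.save(f"pics/{n}0d.npy",d)
    c=camera_params(n); R=np.array(c['R']);print(n,np.round(c['mtx'],1).tolist(),np.round(R,3).tolist(),np.round(-R.T@np.array(c['t']),3))
E
```

```text
pics
{'time_s': 0.0, 'qpos': [-1.124, 0.261, -0.139, 1.173, 0.0, 1.571], 'joint_velocities': [0.001, 0.001, 0.001, 0.0, 0.0, 0.002], 'joint_efforts': [-0.0, -40.568, 25.392, 0.019, -0.0, 0.0], 'position': [0.227, -0.473, 0.23], 'orientation': [1.974, 0.451, -1.975], 'contact_force': [-0.498, -0.068, -0.411], 'ft_torque': [-0.018, -0.054, -0.009], 'gripper_width': 0.08506737026282749}
scene [[370.5, 0.0, 317.6], [0.0, 370.5, 200.3], [0.0, 0.0, 1.0]] [[-0.627, 0.779, 0.013], [0.589, 0.486, -0.645], [-0.509, -0.397, -0.764]] [1.151 0.472 0.973]
top [[386.5, 0.0, 317.3], [0.0, 386.5, 191.7], [0.0, 0.0, 1.0]] [[0.027, -0.999, -0.033], [-0.986, -0.022, -0.166], [0.165, 0.037, -0.986]] [ 0.39  -0.006  1.02 ]
```

View pics/scene0.png

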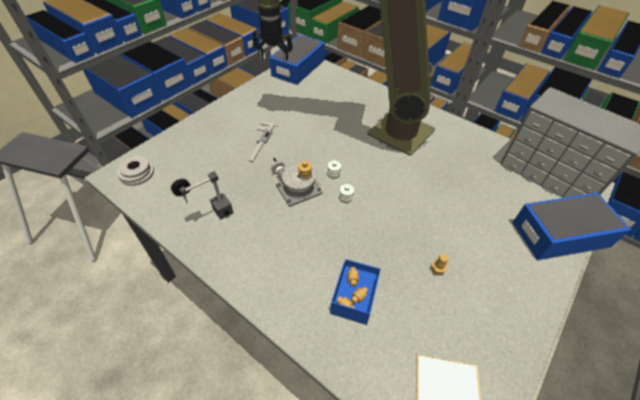

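View pics/top0.png

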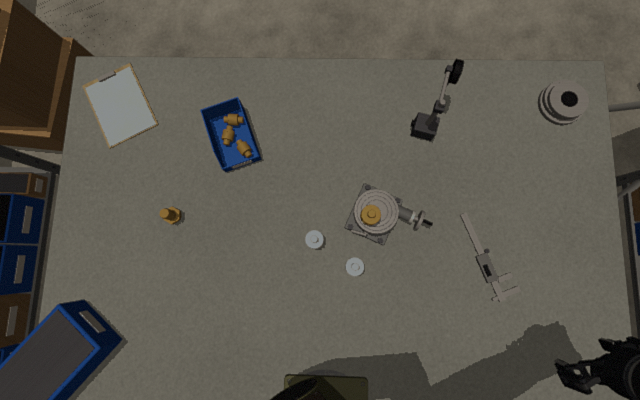

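```bash
python3 - <<'E'
from h import *
a=cv2.imread('pics/top0.png')[165:285,290:450]; cv2.imwrite('pics/topz.png',cv2.resize(a,None,fx=5,fy=5,interpolation=cv2.INTER_CUBIC))
a=cv2.imread('pics/scene0.png')[145:215,255:365]; cv2.imwrite('pics/scz.png',cv2.resize(a,None,fx=7,fy=7,interpolation=cv2.INTER_CUBIC))
for n in('top','scene'):
    im=cv2.imread(f'pics/{n}0.png'); hsv=cv2.cvtColor(im,cv2.COLOR_BGR2HSV)
    m=cv2.inRange(hsv,(10,110,90),(28,255,255))
    N,l,s,c=cv2.connectedComponentsWithStats(m)
    for i in range(1,N):
        if s[i,4]>30: print(n,s[i],c[i].round(1))
E
```

```text
top [  0   0  13  14 135] [5.9 5.1]
top [62 37 11  7 35] [67.9 39.1]
top [ 0 38  5 24 35] [ 1.7 49.5]
top [115  64  17   9  31] [122.9  67.6]
top [132  69  16  34  34] [139.5  85.5]
top [224 114  13  10 107] [230.8 118.3]
top [222 126  11  18 124] [227.  134.1]
top [  0 130  51   7 208] [ 28.1 132.4]
top [237 140  12  14 106] [241.9 146.3]
top [361 205  20  19 296] [370.6 214.1]
top [160 207  19  11 103] [167.4 211.7]
top [164 217  15   7  37] [171.4 220.4]
scene [ 46   0  63  23 766] [78.2  9. ]
scene [314   2  42  21 404] [334.2  12.1]
scene [520   6  49  45 383] [539.2  33.1]
scene [582   6  46  34 929] [604.6  22.2]
scene [209  14  47  21 414] [231.4  23.9]
scene [338  22  47  44 908] [360.6  42.3]
scene [426  25  21  22 270] [433.4  34.1]
scene [172  29  50  23 556] [196.9  39.7]
scene [225  38  17  26 165] [232.2  48.3]
scene [440  43  31  28 454] [457.1  57.7]
scene [337  58  17  11  99] [345.1  63.2]
scene [507  64  40  34 709] [526.8  80.6]
scene [210  68  44  28 601] [229.3  81.3]
scene [370  71  17  12 127] [379.1  76.6]
scene [432  98  14  10  83] [438.3 102.6]
scene [163 105  25  15 191] [175.  111.9]
scene [497 125  16  12 117] [504.6 130.2]
scene [630 157  10  12  73] [635.8 162.4]
scene [299 161  13  17 179] [304.6 169.1]
scene [432 254  16  20 217] [439.9 264.6]
scene [349 268   9  17 118] [352.9 276.1]
scene [338 288  29  18 205] [354. 297.]
```

View pics/topz.png

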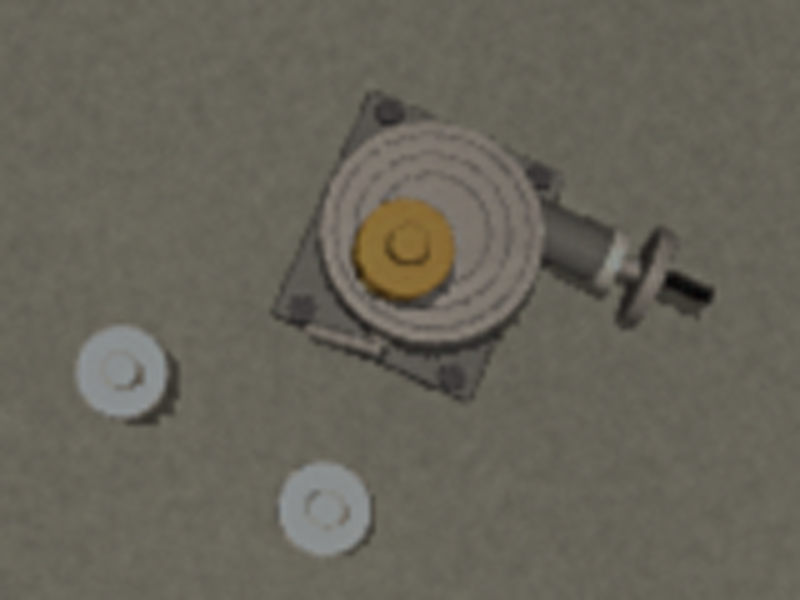

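View pics/scz.png

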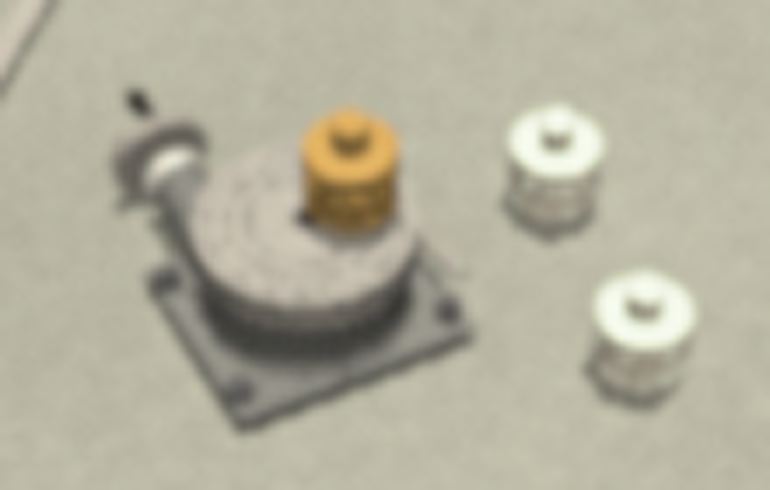

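```bash
cat > m.py <<'E'
from h import *
from scipy.optimize import least_squares
def fitc(P,r,c0,s=0.001):
    f=lambda c: np.hypot(P[:,0]-c[0],P[:,1]-c[1])-r
    o=least_squares(f,c0,loss='cauchy',f_scale=s); return o.x,np.median(abs(f(o.x)))
def backproj(n,pts,z): return np.array([ray(n,u,v,z)[:2] for u,v in pts])
def brass(n,im,box):
    x0,y0,x1,y1=box; S=4
    a=cv2.resize(im[y0:y1,x0:x1],None,fx=S,fy=S,interpolation=cv2.INTER_CUBIC)
    hsv=cv2.cvtColor(a,cv2.COLOR_RGB2HSV); m=cv2.inRange(hsv,(8,100,70),(30,255,255))
    N,l,s,c=cv2.connectedComponentsWithStats(m); i=1+np.argmax(s[1:,4]); m=(l==i).astype(np.uint8)*255
    ct=max(cv2.findContours(m,cv2.RETR_EXTERNAL,cv2.CHAIN_APPROX_NONE)[0],key=len)[:,0].astype(float)
    return (ct+.5)/S-.5+np.array([x0,y0]),s[i]/S
E
python3 - <<'E'
from m import *
def load(n): return cv2.imread(f'pics/{n}0.png')[:,:,::-1].copy()
for n,pb,qb in(('top',(350,195,392,235),(340,180,410,245)),('scene',(290,155,322,185),(270,155,325,205))):
    im=load(n)
    ct,s=brass(n,im,pb)
    # top-arc of body at z=.12 : use upper half contour
    v=ct[:,1]; 
    for z in(.12,):
        up=ct
        P=backproj(n,up,z); c,e=fitc(P,.023,P.mean(0)); print(n,'piston',z,c.round(4),e.round(4),s)
        up=ct[v<np.percentile(v,60)]
        P=backproj(n,up,z); c,e=fitc(P,.023,c); print(n,'piston up',c.round(4),e.round(4))
    # plate by edges
    x0,y0,x1,y1=qb;S=4
    a=cv2.resize(im[y0:y1,x0:x1],None,fx=S,fy=S,interpolation=cv2.INTER_CUBIC)
    ed=cv2.Canny(cv2.GaussianBlur(a,(5,5),0),25,60)
    cv2.imwrite(f'pics/ed_{n}.png',cv2.resize(ed,None,fx=2,fy=2))
    yy,xx=np.nonzero(ed); pts=np.c_[(xx+.5)/S-.5+x0,(yy+.5)/S-.5+y0]
    P=backproj(n,pts,.07)
    c=ray(n,*( (376.5,211) if n=='top' else (298.5,177)),.07)[:2]
    print('init',c.round(4))
    for r in(.055,.048,.038,.028):
        cc=c
        for _ in range(4):
            k=abs(np.hypot(*(P-cc).T)-r)<.004
            cc,e=fitc(P[k],r,cc)
        print(n,r,cc.round(4),e.round(4),k.sum())
E
```

```text
top piston 0.12 [ 0.4905 -0.0978] 0.0003 [  10.5     9.75   20.5    20.25 1272.5 ]
top piston up [ 0.4907 -0.0978] 0.0003Traceback (most recent call last):
  File "<stdin>", line 19, in <module>
  File "m.py", line 6, in backproj
    def backproj(n,pts,z): return np.array([ray(n,u,v,z)[:2] for u,v in pts])
                                            ~~~^^^^^^^^^
  File "h.py", line 4, in ray
    c=camera_params(name);R=np.array(c['R']);t=np.array(c['t']);K=np.array(c['mtx'])
ValueError: time passes only in moves, steps and waits
```

```bash
sed -i 's/^def ray/_C={}\n_cp=camera_params\ndef camera_params(n):\n    if n not in _C: _C[n]=_cp(n)\n    return _C[n]\ndef ray/' h.py
cat > p.py <<'E'
from m import *
def load(n): return cv2.imread(f'pics/{n}0.png')[:,:,::-1].copy()
for n,pb,qb in(('top',(350,195,392,235),(340,180,410,245)),('scene',(290,155,322,185),(270,155,325,205))):
    im=load(n)
    ct,s=brass(n,im,pb)
    v=ct[:,1]
    P=backproj(n,ct,.12); c,e=fitc(P,.023,P.mean(0)); print(n,'piston',c.round(4),e.round(4),s)
    up=ct[v<np.percentile(v,60)]
    P=backproj(n,up,.12); c,e=fitc(P,.023,c); print(n,'piston up',c.round(4),e.round(4))
    x0,y0,x1,y1=qb;S=4
    a=cv2.resize(im[y0:y1,x0:x1],None,fx=S,fy=S,interpolation=cv2.INTER_CUBIC)
    ed=cv2.Canny(cv2.GaussianBlur(a,(5,5),0),25,60)
    cv2.imwrite(f'pics/ed_{n}.png',cv2.resize(ed,None,fx=2,fy=2))
    yy,xx=np.nonzero(ed); pts=np.c_[(xx+.5)/S-.5+x0,(yy+.5)/S-.5+y0]
    P=backproj(n,pts,.07)
    c=ray(n,*( (376.5,211) if n=='top' else (298.5,177)),.07)[:2]
    print('init',c.round(4))
    for r in(.055,.048,.038,.028):
        cc=c
        for _ in range(4):
            k=abs(np.hypot(*(P-cc).T)-r)<.004
            cc,e=fitc(P[k],r,cc)
        print(n,r,cc.round(4),e.round(4),k.sum())
E
python3 p.py
```

```text
top piston [ 0.4905 -0.0978] 0.0003 [  10.5     9.75   20.5    20.25 1272.5 ]
top piston up [ 0.4907 -0.0978] 0.0003
init [ 0.5046 -0.1178]
top 0.055 [ 0.5054 -0.1163] 0.0007 791
top 0.048 [ 0.5051 -0.1145] 0.0011 611
top 0.038 [ 0.5047 -0.1175] 0.0015 453
top 0.028 [ 0.5081 -0.1189] 0.0017 235
scene piston [ 0.495  -0.0958] 0.0036 [  8.5    5.75  13.25  17.25 751.5 ]
scene piston up [ 0.4949 -0.0961] 0.0012
init [ 0.5097 -0.111 ]
scene 0.055 [ 0.508  -0.1147] 0.0006 285
scene 0.048 [ 0.5103 -0.1071] 0.0007 170
scene 0.038 [ 0.5109 -0.1103] 0.0021 66
scene 0.028 [ 0.51   -0.1126] 0.0018 46
```

```bash
python3 - <<'E'
from m import *
from scipy.spatial.transform import Rotation as Ro
s=telemetry.read_state(); print(Ro.from_rotvec(s['orientation']).as_matrix().round(3))
im=cv2.imread('pics/top0.png'); x0,y0=340,180; S=10
a=cv2.resize(im[y0:y0+60,x0:x0+80],None,fx=S,fy=S,interpolation=cv2.INTER_CUBIC); a=cv2.convertScaleAbs(a,alpha=1.6)
def draw(c,r,z,col):
    t=np.linspace(0,2*np.pi,100)
    q=np.array([proj('top',[c[0]+r*np.cos(k),c[1]+r*np.sin(k),z]) for k in t])
    q=((q-[x0,y0]+.5)*S-.5).round().astype(int); cv2.polylines(a,[q.reshape(-1,1,2)],True,col,1)
b=a.copy()
for r in(.055,.048,.038,.028): draw((.505,-.1165),r,.07,(0,255,0))
draw((.4906,-.0978),.023,.12,(255,0,0))
cv2.imwrite('pics/ov.png',a)
for p in((315,239),(355,267)): print(ray('top',*p,.05).round(3))
print(ray('top',372,213.5,.136).round(4))
E
```

```text
[[-0.001  0.432 -0.902]
 [ 0.002 -0.902 -0.432]
 [-1.    -0.002  0.   ]]
[0.433 0.032 0.05 ]
[ 0.367 -0.068  0.05 ]
[ 0.4907 -0.0998  0.136 ]
```

View pics/ov.png

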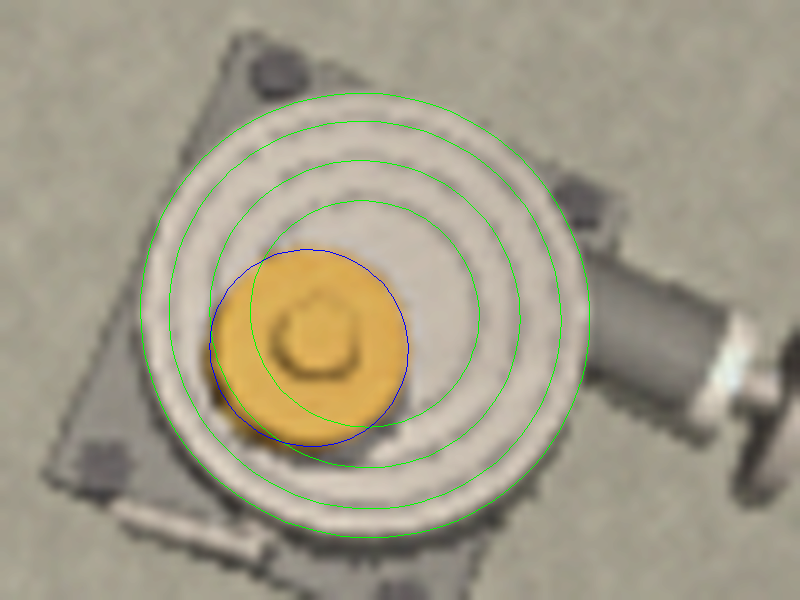

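View pics/ed_top.png

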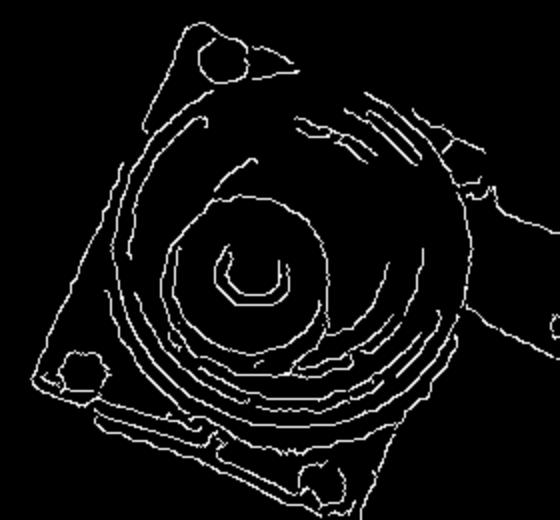

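```bash
cat > rings.py <<'E'
from m import *
def rings(n,im,c,half=.0035,it=3):
    g=cv2.cvtColor(im,cv2.COLOR_RGB2GRAY).astype(np.float32)
    c=np.array(c)
    th=np.radians(np.arange(0,360,3)); rr=np.arange(.022,.060,.00025)
    for _ in range(it):
        U=np.array([[proj(n,[c[0]+r*np.cos(t),c[1]+r*np.sin(t),.07]) for r in rr] for t in th]).astype(np.float32)
        I=cv2.remap(g,U[...,0],U[...,1],cv2.INTER_CUBIC)
        hs=cv2.cvtColor(im,cv2.COLOR_RGB2HSV)[...,1]
        Sa=cv2.remap(hs.astype(np.float32),U[...,0],U[...,1],cv2.INTER_LINEAR)
        A=[];b=[]
        for r0 in(.028,.038,.048):
            k=np.nonzero(abs(rr-r0)<half)[0]
            for i,t in enumerate(th):
                seg=I[i,k]; j=seg.argmin()
                if 2<j<len(k)-3 and seg.max()-seg.min()>4 and Sa[i,max(k[0]-12,0):k[-1]+12].max()<70 and min(seg[0],seg[-1])-seg.min()>3:
                    A.append([np.cos(t),np.sin(t),1]);b.append(rr[k[j]]-r0)
        A=np.array(A);b=np.array(b)
        from scipy.optimize import least_squares
        o=least_squares(lambda x:A@x-b,[0,0,0],loss='soft_l1',f_scale=.0007).x
        c=c+o[:2]
    return c,o[2],len(b),np.median(abs(A@o-b))
E
python3 - <<'E'
from rings import *
for n,c in(('top',(.505,-.1165)),('scene',(.508,-.1147))):
    im=cv2.imread(f'pics/{n}0.png')[:,:,::-1].copy(); print(n,rings(n,im,c))
E
```

```text
top (array([ 0.50554301, -0.11650563]), np.float64(-0.00016877187070777627), 252, np.float64(0.0003195812085423881))
scene (array([ 0.50194245, -0.10679868]), np.float64(-0.0003659369538940878), 18, np.float64(0.00039215474356427024))
```

Call:
servo_tool(
  gripper=30,
  newtons=20,
  targets=[
    {"travel": [0,-4.5,-6.5]},
    {"travel": [0,-10.6,-15.1]},
    {"travel": [0,-15.1,-21.6]},
    {"travel": [0,-15.1,-21.6]},
    {"travel": [0,-15.1,-21.6]},
    {"travel": [0,-15.1,-21.6]},
    {"travel": [0,-15.1,-21.6]},
    {"travel": [0,-15.1,-21.6]},
    {"travel": [0,-15.1,-21.6]},
    {"travel": [0,-15.1,-21.6]},
    {"travel": [0,-15.1,-21.6]},
    {"travel": [0,-15.1,-21.6]},
    {"travel": [0,-15.1,-21.6]},
    {"travel": [0,-15.1,-21.6]},
    {"travel": [0,-15.1,-21.6]},
    {"travel": [0,-15.1,-21.6]},
    {"travel": [0,-15.1,-21.6]},
    {"travel": [0,-15.1,-21.6]},
    {"travel": [0,-10.6,-15.1]},
    {"travel": [0,-4.5,-6.5]},
  ],
)

```text
validation failed for argument at $.ta...
```

Call:
servo_tool(
  targets=[
    {"spin": -0.06},
    {"spin": -0.116},
    {"spin": -0.116},
    {"spin": -0.116},
    {"spin": -0.116},
    {"spin": -0.116},
    {"spin": -0.116},
    {"spin": -0.116},
    {"spin": -0.116},
    {"spin": -0.116},
    {"spin": -0.116},
    {"spin": -0.116},
    {"spin": -0.116},
    {"spin": -0.116},
    {"spin": -0.116},
    {"spin": -0.116},
    {"spin": 0},
    {"spin": 0},
  ],
)

```text
validation failed for argument at $.ta...
```

Call:
servo_tool(
  gripper=30,
  newtons=20,
  targets=[
    {"travel": [0,-4.5,-6.5],"spin": 0},
    {"travel": [0,-10.6,-15.1],"spin": 0},
    {"travel": [0,-15.1,-21.6],"spin": 0},
    {"travel": [0,-15.1,-21.6],"spin": 0},
    {"travel": [0,-15.1,-21.6],"spin": 0},
    {"travel": [0,-15.1,-21.6],"spin": 0},
    {"travel": [0,-15.1,-21.6],"spin": 0},
    {"travel": [0,-15.1,-21.6],"spin": 0},
    {"travel": [0,-15.1,-21.6],"spin": 0},
    {"travel": [0,-15.1,-21.6],"spin": 0},
    {"travel": [0,-15.1,-21.6],"spin": 0},
    {"travel": [0,-15.1,-21.6],"spin": 0},
    {"travel": [0,-15.1,-21.6],"spin": 0},
    {"travel": [0,-15.1,-21.6],"spin": 0},
    {"travel": [0,-15.1,-21.6],"spin": 0},
    {"travel": [0,-15.1,-21.6],"spin": 0},
    {"travel": [0,-15.1,-21.6],"spin": 0},
    {"travel": [0,-15.1,-21.6],"spin": 0},
    {"travel": [0,-10.6,-15.1],"spin": 0},
    {"travel": [0,-4.5,-6.5],"spin": 0},
  ],
)

```text
time_s: 1.77
position: [0.4607, -0.058, 0.2311]
orientation: [1.972, 0.452, -1.972]
contact_force: [0.8, -0.3, -0.5]
gripper_width: 0.0257
```

Call:
servo_tool(
  targets=[
    {"travel": [0,0,0],"spin": -0.06},
    {"travel": [0,0,0],"spin": -0.116},
    {"travel": [0,0,0],"spin": -0.116},
    {"travel": [0,0,0],"spin": -0.116},
    {"travel": [0,0,0],"spin": -0.116},
    {"travel": [0,0,0],"spin": -0.116},
    {"travel": [0,0,0],"spin": -0.116},
    {"travel": [0,0,0],"spin": -0.116},
    {"travel": [0,0,0],"spin": -0.116},
    {"travel": [0,0,0],"spin": -0.116},
    {"travel": [0,0,0],"spin": -0.116},
    {"travel": [0,0,0],"spin": -0.116},
    {"travel": [0,0,0],"spin": -0.116},
    {"travel": [0,0,0],"spin": -0.116},
    {"travel": [0,0,0],"spin": -0.116},
    {"travel": [0,0,0],"spin": -0.116},
    {"travel": [0,0,0],"spin": 0},
    {"travel": [0,0,0],"spin": 0},
  ],
)

```text
time_s: 3.27
position: [0.4595, -0.0605, 0.2312]
orientation: [0.701, 1.455, -0.701]
contact_force: [0.5, 0.6, -0.2]
gripper_width: 0.0261
```

Call:
servo_tool(
  targets=[
    {"travel": [8,0,0],"spin": 0},
    {"travel": [16,0,0],"spin": 0},
    {"travel": [20,0,0],"spin": 0},
    {"travel": [20,0,0],"spin": 0},
    {"travel": [20,0,0],"spin": 0},
    {"travel": [20,0,0],"spin": 0},
    {"travel": [16,0,0],"spin": 0},
    {"travel": [12,0,0],"spin": 0},
    {"travel": [8,0,0],"spin": 0},
    {"travel": [5,0,0],"spin": 0},
    {"travel": [0,0,0],"spin": 0},
    {"travel": [0,0,0],"spin": 0},
  ],
)

```text
time_s: 4.27
position: [0.4602, -0.0604, 0.0864]
orientation: [0.699, 1.455, -0.699]
contact_force: [-0.1, 0.0, -0.3]
gripper_width: 0.0257
```

```bash
python3 - <<'E'
from m import *
from scipy.spatial.transform import Rotation as Ro
s=telemetry.read_state(); print(s['time_s'],np.round(s['position'],4),np.round(s['contact_force'],2),np.round(s['qpos'],2)); print(Ro.from_rotvec(s['orientation']).as_matrix().round(3))
for n,(x0,y0,x1,y1) in(('scene',(250,90,350,165+50)),('top',(300,140,420,260))):
    p,d=snapshot(n); cv2.imwrite(f'pics/{n}1.png',p[:,:,::-1]); cv2.imwrite(f'pics/{n}1z.png',cv2.resize(p[y0:y1,x0:x1,::-1],None,fx=4.8,fy=4.8,interpolation=cv2.INTER_CUBIC))
E
```

```text
4.2667 [ 0.4602 -0.0604  0.0864] [-0.05  0.03 -0.31] [-0.13  0.27 -0.53  0.76 -0.    0.76]
[[ 0.     0.78   0.625]
 [-0.     0.625 -0.78 ]
 [-1.     0.     0.   ]]
```

View pics/scene1z.png

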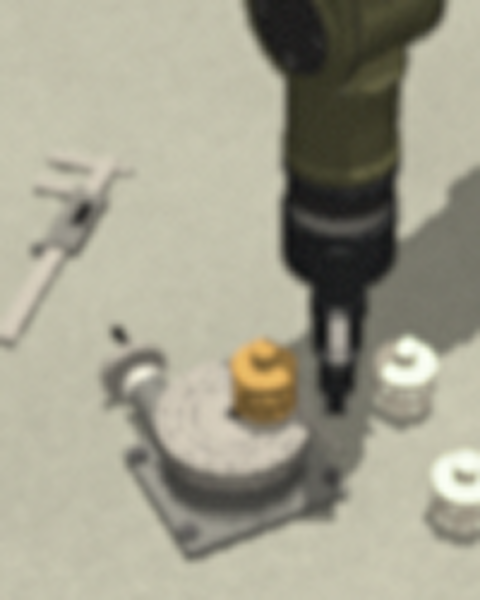

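View pics/top1z.png

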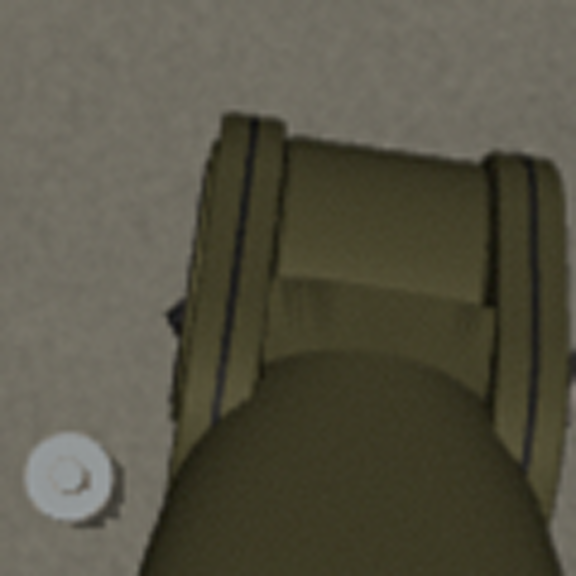

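```bash
python3 - <<'E'
from m import *
R=np.array([[0,.78,.625],[0,.625,-.78],[-1,0,0]]);T=np.array([.4602,-.0604,.0864])
for y in(-.027,-.013,.013,.027):
  for z in(-.011,.011): print(y,z,(np.array(proj('scene',T+R@[0,y,z]))).round(1),(np.array(proj('scene',T+R@[-.01,y,z]))).round(1))
d=snapshot  # none
im=cv2.imread('pics/scene1.png')[150:185,300:340]; cv2.imwrite('pics/tip.png',cv2.resize(im,None,fx=16,fy=16,interpolation=cv2.INTER_NEAREST))
E
```

```text
-0.027 -0.011 [322.7 166.7] [322.8 164.5]
-0.027 0.011 [316.3 166.6] [316.3 164.5]
-0.013 -0.011 [322.8 169.6] [322.8 167.5]
-0.013 0.011 [316.2 169.5] [316.3 167.4]
0.013 -0.011 [322.8 175.1] [322.9 173. ]
0.013 0.011 [316.2 175.1] [316.2 173. ]
0.027 -0.011 [322.8 178.2] [322.9 176.1]
0.027 0.011 [316.2 178.1] [316.2 176. ]
```

View pics/tip.png

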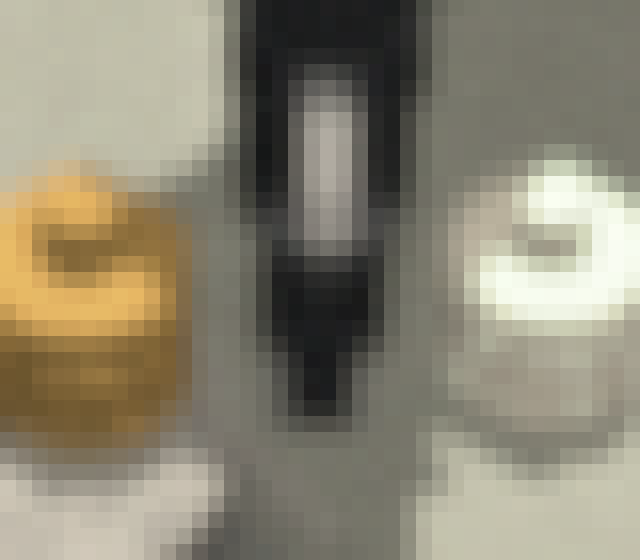

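```bash
python3 - <<'E'
from m import *
p,d=snapshot('scene'); np.save('pics/s1d.npy',d)
c=camera_params('scene');Rc=np.array(c['R']);t=np.array(c['t']);K=np.array(c['mtx'])
R=np.array([[0,.78,.625],[0,.625,-.78],[-1,0,0]]);T=np.array([.4602,-.0604,.0864])
for v in range(158,180):
    o=[]
    for u in range(313,328):
        X=Rc.T@(np.linalg.inv(K)@np.array([u,v,1.])*d[v,u]-t); q=(R.T@(X-T)*1000).round().astype(int)
        o.append('%4d,%4d,%4d'%tuple(q) if abs(q[1])<60 and q[0]<15 else '   .   ')
    print(v,'|'.join(o))
E
```

```text
158    .   |   .   | -85,  21,  16| -53, -13,  12|-104,  41,   9|-105,  42,   6|-104,  41,   3|-106,  43,   0|-106,  44,  -3|-106,  43,  -6| -99,  36,  -9| -89,  25, -12| -86,  22, -16|   .   |   .   
159    .   |   .   | -82,  23,  16| -73,  13,  12| -92,  33,   9| -96,  37,   6|-105,  47,   3|-105,  46,   0|-106,  47,  -3| -97,  37,  -6| -81,  21, -10| -83,  24, -13| -80,  20, -16|   .   |   .   
160    .   |   .   | -78,  22,  16| -74,  18,  12| -68,  12,   9| -83,  28,   6|-104,  50,   3|-103,  49,   0|-101,  47,  -3| -82,  27,  -6| -70,  14, -10| -77,  21, -13| -76,  20, -16|   .   |   .   
161    .   |   .   | -76,  25,  15| -73,  22,  12| -69,  18,   9| -68,  17,   6|-102,  52,   3|-102,  52,   0|-100,  50,  -3| -70,  19,  -7| -72,  21, -10| -73,  21, -13| -76,  24, -16|   .   |   .   
162    .   |   .   | -70,  24,  15| -69,  22,  12| -71,  25,   9| -71,  24,   6|-103,  57,   3|-100,  54,   0|-101,  56,  -3| -70,  23,  -7| -70,  23, -10| -66,  19, -13|   .   |   .   |   .   
163    .   |   .   | -67,  25,  15|   .   | -98,  57,   9|   .   |-100,  59,   3|   .   |-100,  59,  -
[... 1827 characters left out ...]
,  18|   .   |  -8,  21,  12|  -8,  20,   8| -16,  28,   5| -13,  25,   2| -13,  25,  -1| -14,  26,  -5|  -6,  19,  -8|   .   |   .   |   .   |   .   |   .   
176    .   |  13,   4,  18|   .   |   .   |   1,  17,   8|  -7,  23,   5|  -7,  24,   2| -10,  27,  -1|  -8,  24,  -5|  -2,  19,  -8|   .   |   .   |   .   |   .   |   .   
177    .   |   .   |   .   |   .   |   .   |   .   |   .   |   .   |   .   |   .   |   .   |   .   |   .   |   .   |   .   
178    .   |   .   |   .   |   .   |   .   |   .   |   .   |   .   |   .   |   .   |   .   |   .   |   .   |   .   |   .   
179    .   |   .   |   .   |   .   |   .   |   .   |   .   |   .   |   .   |   .   |   .   |   .   |   .   |   .   |   .
```

Call:
servo_tool(
  targets=[
    {"travel": [4,0,0],"spin": 0},
    {"travel": [4,0,0],"spin": 0},
    {"travel": [3,0,0],"spin": 0},
    {"travel": [1,0,2],"spin": 0},
    {"travel": [0,0,3],"spin": 0},
    {"travel": [0,0,3],"spin": 0},
    {"travel": [0,0,2],"spin": 0},
    {"travel": [0,0,1.5],"spin": 0},
    {"travel": [0,0,1.5],"spin": 0},
    {"travel": [0,0,0],"spin": 0},
  ],
)

```text
time_s: 5.25
position: [0.4686, -0.0708, 0.0744]
orientation: [0.699, 1.455, -0.699]
contact_force: [0.5, -0.0, 0.2]
gripper_width: 0.0258
```

Now slow 1.5 mm steps, in short calls to watch for contact.

Call:
servo_tool(
  targets=[
    {"travel": [0,0,1.2],"spin": 0},
    {"travel": [0,0,1.2],"spin": 0},
    {"travel": [0,0,1.2],"spin": 0},
  ],
)

```text
time_s: 5.5
position: [0.4704, -0.0733, 0.0743]
orientation: [0.698, 1.456, -0.698]
contact_force: [1.5, 0.1, 0.1]
gripper_width: 0.0253
```

Call:
servo_tool(
  targets=[
    {"travel": [0,0,1.3],"spin": 0},
    {"travel": [0,0,1.3],"spin": 0},
    {"travel": [0,0,1.3],"spin": 0},
  ],
)

```text
time_s: 5.75
position: [0.4728, -0.076, 0.0743]
orientation: [0.699, 1.456, -0.698]
contact_force: [0.1, 1.7, 0.9]
gripper_width: 0.0258
```

```bash
python3 - <<'E'
from m import *
s=telemetry.read_state(); print(s['time_s'],np.round(s['position'],4),np.round(s['contact_force'],2))
n='scene';x0,y0,x1,y1=270,130,345,195
p,d=snapshot(n); cv2.imwrite(f'pics/{n}2.png',p[:,:,::-1]); cv2.imwrite(f'pics/{n}2z.png',cv2.resize(p[y0:y1,x0:x1,::-1],None,fx=9,fy=9,interpolation=cv2.INTER_CUBIC))
a=cv2.imread('pics/scene0.png')[:,:,::-1].copy()
for im in(a,p): ct,st=brass(n,im,(290,155,316,185)); print(st, ct.mean(0).round(2))
E
```

```text
5.75 [ 0.4728 -0.076   0.0743] [0.06 1.73 0.94]
[  8.5    5.75  13.25  17.25 751.5 ] [304.5 169.2]
[  7.25   6.25  13.25  16.5  699.75] [303.68 169.14]
```

View pics/scene2z.png

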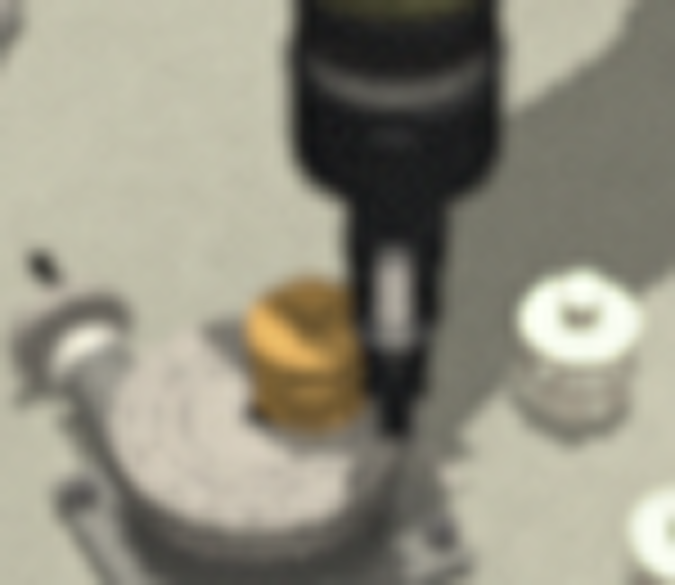

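Call:
servo_tool(
  targets=[
    {"travel": [0,0,1.4],"spin": 0},
    {"travel": [0,0,1.5],"spin": 0},
    {"travel": [0,0,1.5],"spin": 0},
    {"travel": [0,0,1.5],"spin": 0},
  ],
)

```text
time_s: 6.13
position: [0.4764, -0.081, 0.0743]
orientation: [0.698, 1.456, -0.699]
contact_force: [-1.6, 0.8, 2.4]
gripper_width: 0.0259
```

Call:
servo_tool(
  targets=[
    {"travel": [0,0,1.5],"spin": 0},
    {"travel": [0,0,1.5],"spin": 0},
    {"travel": [0,0,1.5],"spin": 0},
    {"travel": [0,0,1.5],"spin": 0},
  ],
)

```text
time_s: 6.47
position: [0.4802, -0.0858, 0.0743]
orientation: [0.698, 1.456, -0.699]
contact_force: [-1.3, 2.0, 0.5]
gripper_width: 0.0256
```

```bash
python3 - <<'E'
from m import *
s=telemetry.read_state(); print(s['time_s'],np.round(s['position'],4),np.round(s['contact_force'],2))
n='scene';x0,y0,x1,y1=270,130,345,195
p,d=snapshot(n); cv2.imwrite(f'pics/{n}3.png',p[:,:,::-1]); cv2.imwrite(f'pics/{n}3z.png',cv2.resize(p[y0:y1,x0:x1,::-1],None,fx=9,fy=9,interpolation=cv2.INTER_CUBIC))
for im in(p,): ct,st=brass(n,im,(285,155,316,185)); print(st, ct.mean(0).round(2))
E
```

```text
6.4667 [ 0.4802 -0.0858  0.0743] [-1.25  1.96  0.54]
[  9.     5.75  12.75  16.75 667.75] [300.08 168.75]
```

View pics/scene3z.png

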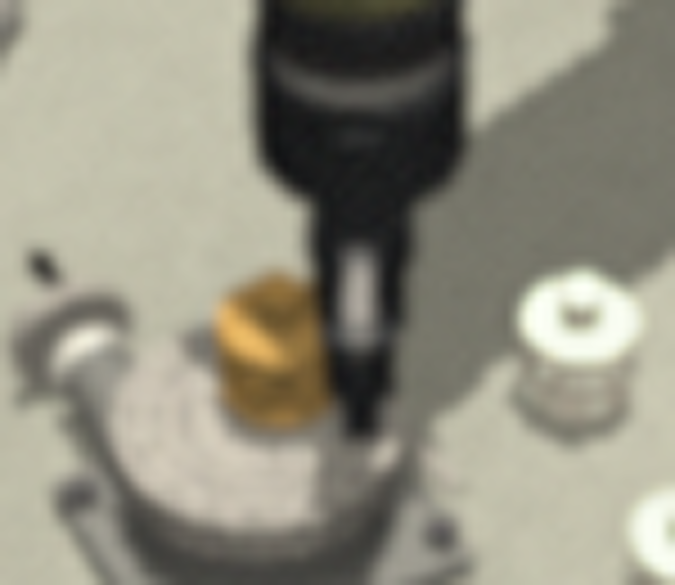

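Call:
servo_tool(
  targets=[
    {"travel": [0,0,1.5],"spin": 0},
    {"travel": [0,0,1.5],"spin": 0},
    {"travel": [0,0,1.5],"spin": 0},
    {"travel": [0,0,1.5],"spin": 0},
    {"travel": [0,0,0.5],"spin": 0},
    {"travel": [0,0,0],"spin": 0},
  ],
)

```text
time_s: 7.02
position: [0.4846, -0.0909, 0.0743]
orientation: [0.698, 1.455, -0.699]
contact_force: [-1.2, 0.5, -0.3]
gripper_width: 0.0255
```

Call:
servo_tool(
  targets=[
    {"travel": [0,0,-1],"spin": 0},
    {"travel": [0,0,-2],"spin": 0},
    {"travel": [0,0,-4],"spin": 0},
    {"travel": [0,0,-7],"spin": 0},
    {"travel": [0,0,-10],"spin": 0},
    {"travel": [-10,0,-8],"spin": 0},
    {"travel": [-20,0,0],"spin": 0},
    {"travel": [-20,0,0],"spin": 0},
    {"travel": [-20,0,0],"spin": 0},
    {"travel": [-10,-15,-10],"spin": 0},
    {"travel": [0,-20,-20],"spin": 0},
    {"travel": [0,-20,-20],"spin": 0},
    {"travel": [0,-20,-20],"spin": 0},
    {"travel": [0,-20,-20],"spin": 0},
    {"travel": [0,-10,-10],"spin": 0},
  ],
)

```text
time_s: 8.27
position: [0.315, -0.0523, 0.1542]
orientation: [0.698, 1.459, -0.699]
contact_force: [-0.6, 0.7, 0.0]
gripper_width: 0.0257
```

```bash
cat > look.py <<'E'
import sys
from rings import *
k=sys.argv[1]
s=telemetry.read_state(); print(s['time_s'],np.round(s['position'],4),np.round(s['contact_force'],2))
n='top';p,d=snapshot(n); cv2.imwrite(f'pics/{n}{k}.png',p[:,:,::-1])
x0,y0=340,180; S=10
a=cv2.convertScaleAbs(cv2.resize(p[y0:y0+60,x0:x0+80,::-1],None,fx=S,fy=S,interpolation=cv2.INTER_CUBIC),alpha=1.6)
cv2.imwrite(f'pics/{n}{k}z.png',a)
ct,st=brass(n,p,(350,190,405,240)); print(st)
P=backproj(n,ct,.12); c,e=fitc(P,.023,P.mean(0)); print('piston',c.round(4),e.round(4))
v=ct[:,1]; P=backproj(n,ct[v<np.percentile(v,60)],.12); c2,e=fitc(P,.023,c); print('up',c2.round(4))
try: print(rings(n,p,(.5055,-.1165)))
except Exception as e: print(e)
dv=np.array([.5055,-.1165])-c; print('off',dv.round(4),np.hypot(*dv).round(4))
E
python3 look.py 4
```

```text
8.2667 [ 0.315  -0.0523  0.1542] [-0.55  0.68  0.01]
[  17.75   10.5    20.5    20.5  1269.  ]
piston [ 0.5011 -0.1149] 0.0003
up [ 0.5013 -0.1148]
(array([ 0.50552391, -0.11653855]), np.float64(-0.00016436444001494886), 242, np.float64(0.00032956166939771247))
off [ 0.0044 -0.0016] 0.0047
```

View pics/top4z.png

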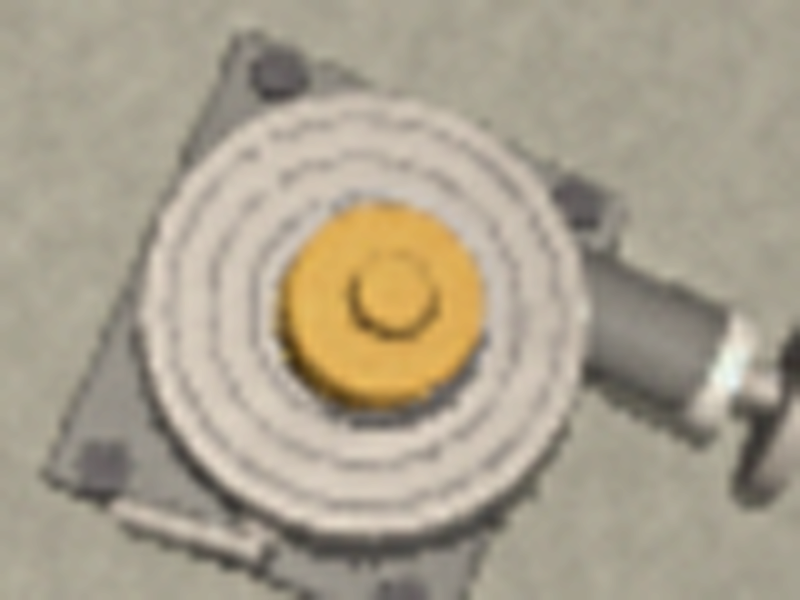

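Call:
servo_tool(
  targets=[
    {"travel": [0,0,0],"spin": -0.1},
    {"travel": [0,0,0],"spin": -0.12},
    {"travel": [0,0,0],"spin": -0.12},
    {"travel": [0,0,0],"spin": -0.12},
    {"travel": [0,0,0],"spin": -0.085},
    {"travel": [0,0,0],"spin": 0},
    {"travel": [0,0,0],"spin": 0},
  ],
)

```text
time_s: 8.9
position: [0.3201, -0.0532, 0.1547]
orientation: [0.276, 1.552, -0.276]
contact_force: [0.7, -0.2, 0.0]
gripper_width: 0.0256
```

```bash
cat > go.py <<'E'
import sys
from m import *
from scipy.spatial.transform import Rotation as Ro
s=telemetry.read_state(); R=Ro.from_rotvec(s['orientation']).as_matrix(); p=np.array(s['position'])
print(s['time_s'],p.round(4),R[:,2].round(3)); t=np.array([float(x) for x in sys.argv[1:4]]); print((R.T@(t-p)*1000).round(1))
E
python3 go.py 0.4610 -0.0991 0.0745
```

```text
8.9 [ 0.3201 -0.0532  0.1547] [ 0.939 -0.344  0.001]
[ 80.4   5.4 148.1]
```

Call:
servo_tool(
  targets=[
    {"travel": [0,0.4,8],"spin": 0},
    {"travel": [0,1,16],"spin": 0},
    {"travel": [0,1,24],"spin": 0},
    {"travel": [0,1,26],"spin": 0},
    {"travel": [0,1,26],"spin": 0},
    {"travel": [0,1,24],"spin": 0},
    {"travel": [3,0,16],"spin": 0},
    {"travel": [8,0,8],"spin": 0},
    {"travel": [14,0,0],"spin": 0},
    {"travel": [16,0,0],"spin": 0},
    {"travel": [16,0,0],"spin": 0},
    {"travel": [12,0,0],"spin": 0},
    {"travel": [7,0,0],"spin": 0},
    {"travel": [4,0,0],"spin": 0},
    {"travel": [0,0,0],"spin": 0},
    {"travel": [0,0,0],"spin": 0},
  ],
)

```text
time_s: 10.23
position: [0.4609, -0.0991, 0.0745]
orientation: [0.275, 1.553, -0.275]
contact_force: [0.4, 0.3, 0.2]
gripper_width: 0.0259
```

```bash
python3 go.py 0.4795 -0.1058 0.0745
```

```text
10.2333 [ 0.4609 -0.0991  0.0745] [ 0.939 -0.343  0.   ]
[ 0.   0.  19.8]
```

Call:
servo_tool(
  targets=[
    {"travel": [0,0,1.5],"spin": 0},
    {"travel": [0,0,2],"spin": 0},
    {"travel": [0,0,2],"spin": 0},
    {"travel": [0,0,2],"spin": 0},
    {"travel": [0,0,1.5],"spin": 0},
    {"travel": [0,0,1.3],"spin": 0},
    {"travel": [0,0,1.3],"spin": 0},
    {"travel": [0,0,1.3],"spin": 0},
    {"travel": [0,0,1.3],"spin": 0},
    {"travel": [0,0,1.3],"spin": 0},
    {"travel": [0,0,1.3],"spin": 0},
    {"travel": [0,0,1.3],"spin": 0},
    {"travel": [0,0,1],"spin": 0},
    {"travel": [0,0,0.5],"spin": 0},
    {"travel": [0,0,0],"spin": 0},
  ],
)

```text
time_s: 11.48
position: [0.479, -0.1058, 0.0742]
orientation: [0.274, 1.554, -0.275]
contact_force: [-2.0, 0.5, -0.4]
gripper_width: 0.0258
```

Call:
servo_tool(
  targets=[
    {"travel": [0,0,-1],"spin": 0},
    {"travel": [0,0,-2],"spin": 0},
    {"travel": [0,0,-4],"spin": 0},
    {"travel": [0,0,-8],"spin": 0},
    {"travel": [0,0,-12],"spin": 0},
    {"travel": [-10,0,-8],"spin": 0},
    {"travel": [-20,0,-2],"spin": 0},
    {"travel": [-20,0,-10],"spin": 0},
    {"travel": [-20,0,-20],"spin": 0},
    {"travel": [-10,0,-25],"spin": 0},
    {"travel": [0,0,-25],"spin": 0},
    {"travel": [0,0,-25],"spin": 0},
    {"travel": [0,0,-20],"spin": 0},
    {"travel": [0,0,-12],"spin": 0},
    {"travel": [0,0,0],"spin": 0},
    {"travel": [0,0,0],"spin": 0},
  ],
)

```text
time_s: 12.82
position: [0.3163, -0.0462, 0.1549]
orientation: [0.274, 1.551, -0.274]
contact_force: [1.5, -0.4, -0.1]
gripper_width: 0.0255
```

```bash
python3 look.py 5; python3 - <<'E'
from m import *
p,d=snapshot('scene'); cv2.imwrite('pics/scene5.png',p[:,:,::-1]); cv2.imwrite('pics/scene5z.png',cv2.resize(p[130:195,260:345,::-1],None,fx=8,fy=8,interpolation=cv2.INTER_CUBIC))
E
```

```text
12.8167 [ 0.3163 -0.0462  0.1549] [ 1.52 -0.43 -0.11]
[  18.25    9.     20.75   20.   1259.25]
piston [ 0.5048 -0.1167] 0.0003
up [ 0.5049 -0.1166]
(array([ 0.50552435, -0.11658199]), np.float64(-0.00012535587049329505), 255, np.float64(0.00036813813532884086))
off [0.0007 0.0002] 0.0007
```

View pics/top5z.png

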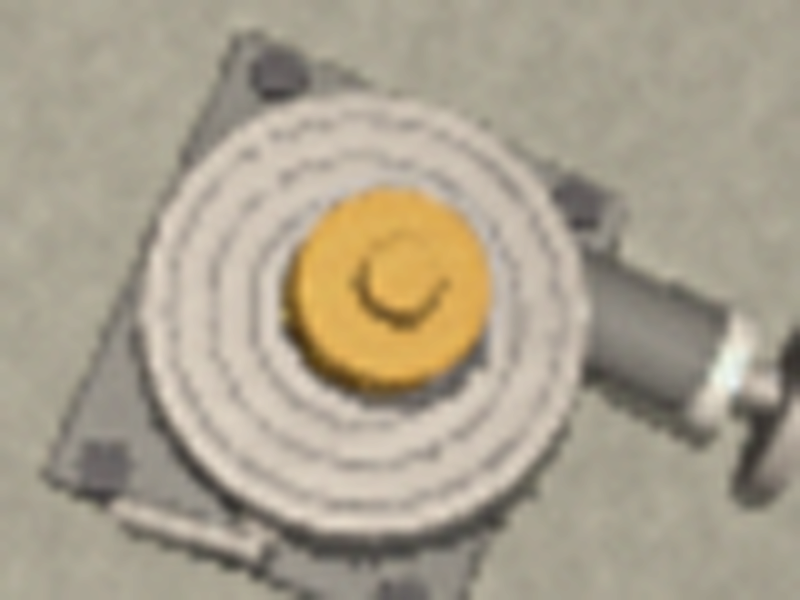

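View pics/scene5z.png

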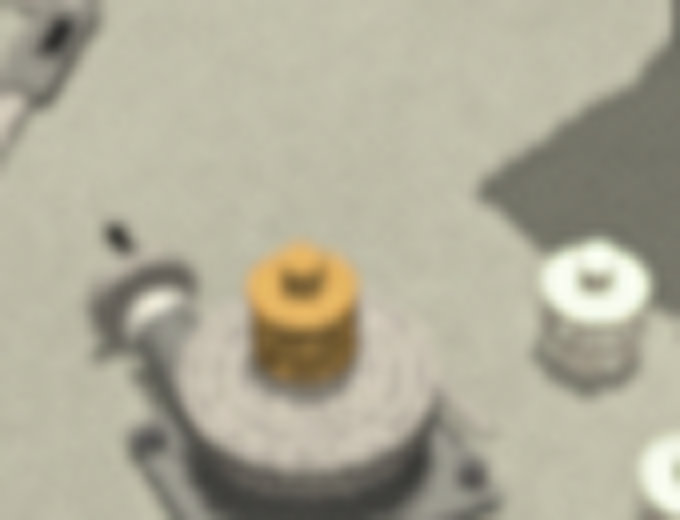

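```bash
sed -e "s/{n}0.png/{n}5.png/; s/(290,155,322,185)/(280,152,320,185)/" p.py > p5.py; python3 p5.py | grep -E "piston|0.055"; python3 - <<'E'
from m import *
s=telemetry.read_state(); print(s['time_s'],np.round(s['joint_velocities'],3))
for n in('top','scene'):
    d=cv2.absdiff(cv2.imread(f'pics/{n}0.png'),cv2.imread(f'pics/{n}5.png')).max(2)>60
    N,l,st,c=cv2.connectedComponentsWithStats(d.astype(np.uint8)); print(n,[st[i].tolist() for i in range(1,N) if st[i,4]>15])
E
```

```text
top piston [ 0.5048 -0.1167] 0.0003 [  18.25    4.     20.75   20.   1259.25]
top piston up [ 0.5049 -0.1166] 0.0003
top 0.055 [ 0.5053 -0.1161] 0.0007 904
scene piston [ 0.5095 -0.1145] 0.003 [ 11.    8.5  13.5  17.  747. ]
scene piston up [ 0.5093 -0.1146] 0.001
scene 0.055 [ 0.508  -0.1148] 0.0005 263
12.9167 [-0.004  0.013  0.005  0.002  0.     0.   ]
top [[366, 206, 7, 14, 33], [360, 210, 15, 16, 59], [319, 279, 100, 84, 2107], [321, 280, 9, 6, 31], [318, 287, 8, 6, 25], [554, 337, 85, 63, 2930], [291, 377, 26, 16, 217], [271, 392, 12, 8, 43]]
scene [[269, 0, 10, 3, 23], [340, 0, 27, 12, 203], [447, 0, 25, 16, 232], [392, 5, 33, 12, 67], [264, 11, 16, 9, 64], [253, 18, 30, 32, 520], [441, 21, 12, 5, 21], [395, 23, 32, 31, 533], [436, 29, 12, 12, 67], [436, 33, 37, 42, 715], [340, 35, 24, 25, 267], [278, 38, 14, 21, 134], [369, 46, 11, 8, 57], [260, 53, 4, 5, 16], [396, 55, 9, 6, 36], [321, 58, 68, 116, 2391], [436, 74, 15, 12, 114], [384, 84, 5, 7, 18], [388, 93, 4, 8, 23], [427, 93, 25, 26, 358], [258, 94, 86, 39, 1139], [422, 113, 4, 6, 18], [426, 136, 7, 6, 25], [370, 140, 29, 12, 110], [291, 162, 9, 18, 110], [302, 162, 10, 18, 128]]
```

Both views put the piston within about 1.5 mm of the centre: 0.7 mm in the top view and about 1.3 mm in the scene view. It stands upright, only the arm, its shadow and the piston have changed, and the gripper is clear. I'm handing in.

```bash
python3 -c "
from rig import workorder
print(workorder.hand_in())"
```

```text
the job is handed in; nothing more can be done
None
```

The piston now stands upright close to the centre of the rings. The gripper is drawn back to about 0.2 m away, and I handed the job in at about 12.9 s.

I cradled the piston between the slightly open fingertips (a gap of about 26 mm, tips about 6 mm above the plate). I pushed it slowly at about 15–20 mm/s, first about 20 mm and then a second tap of about 4 mm in a corrected direction. The force readings taken between moves stayed around 2–3 N.

**Last checks:**
- **Centring:** the top camera puts the piston axis about 0.7 mm from the ring centre. The coarser scene camera gives about 1.3–1.5 mm. The limit is 4 mm.
- **Camera disagreement:** the two cameras differ by 3–5 mm in absolute position, and the top camera was about 2 mm off the robot's own frame. I therefore judged the centring by the piston and plate seen in the same picture.
- **Scene ring fit:** fitting the scribed rings in the scene view failed because too few points were visible, so that view relies on the plate's rim.
- **Upright:** I judged this by eye in both views and did not measure the tilt.
- **Bystanders:** before and after pictures show changes only at the piston, the arm and its shadow. The gauge, bin, fitting, caliper and white look-alikes look unmoved.

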